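# Press a bush home with a quick-action bar clamp

## Task

Pump the black trigger of the orange bar clamp until its rubber jaw has pressed the brass bush fully home, its flange flush against the aluminium block, and stop there: do not overload the bush or force the levers. Then press the red release lever at the rear of the head, keep it pressed and slide the head all the way back to its rear stop, and let go. Move the bush only by pumping, not by hand, and leave the other things on the bench where they are.

Things in the scene. Friction and masses are not known exactly. Their poses are not given: they have to be found in the camera images.
- press_clamp: Fixed bench clamp: grey base plate 294x76x10 mm, toothed steel guide bar along its middle (teeth top at z 28 mm). Origin: underside of the plate, on the bar's centre line; x = along the bar, the way the jaw advances; z up. Plate from x = -135 to +159 mm. Do not push the clamp with over 35 N.
- jaw_head (a joint): Travel of the orange sliding head along the clamp's +x, m: 0 = at its rear stop, at most 0.056. 92 mm long, 36 mm wide, top at z 58 mm in front and 84 mm at the trigger's hinge. A ratchet (4 mm teeth) blocks it from moving back, however hard it is pushed, unless the release lever is held down; then 3 N slides it slowly (and 80 N more for each m/s).
- jaw_face (a point): Centre of the front face of the round black rubber jaw pad (24 mm across) on the head, 46 mm above the bench. The pad is sprung: it gives 1 mm for every 14 N, 8 mm at most. More than 30 N between pad and bush spoils the bush.
- bush (a joint): How far the brass bush has been pressed in, m: starts at 0 to 0.003, 0.009 = home, flange flush on the block. It stays where it is left and takes 10 N at the jaw to move.
- bush_face (a point): Centre of the bush's outer flange face (flange 26 mm across, 10 mm thick), 46 mm above the bench, facing the jaw. When home it is 10 mm in front of the block's near face.
- trigger (a joint): Angle of the black trigger, rad: 0 = up, 0.56 = bottomed. Its front end is pressed down; a spring returns it. The first 0.16 is idle; from there each rad drives the head 27 mm forward (11 mm in a full stroke). When it is let up the ratchet keeps the head, less a drop back of up to 4 mm to the last tooth. Its hinge lies across the head, 70 mm behind trigger_pad.
- trigger_pad (a point): Point to press, on top of the trigger's smooth front end (30x30 mm), about 101 mm above the bench at rest, 63 mm bottomed; moves with head and trigger. At rest 23 mm behind jaw_face. Resists with about 2 N idle, 4 to 7 N while the head runs free, 8 to 12 N while the bush slides, then about 2 N more for each mm once it is home; beyond about 17 N the bush is overloaded.
- release (a joint): Angle of the red release lever, rad: 0 = up, 0.32 = fully down; the ratchet is free above 0.13 rad. It clicks up and down a little while the head advances.
- release_tab (a point): Point on top of the red release tab, 34 mm behind its hinge, 61 mm above the bench at rest; goes down 11 mm when fully pressed, against 1.5 to 4 N. The tab is 30 mm wide, free for 45 mm between the head and an upstand at its rear end, whose front face is 12 mm behind this point and 14 mm high: a fingertip that holds the tab down can push the head back against it.
- sorter: Bystander, fixed to the bench: amber acrylic sorting box, 100x205x28 mm. Origin at the middle of its underside.
- pliers: Bystander, fixed to the bench: red-handled pliers lying flat, 75x129x12 mm. Origin at the middle of its underside.
- wax: Bystander, loose: round yellow wax cake, 45 mm across, 17 mm high. Origin at the middle of its underside.
- mallet: Bystander, fixed to the bench: small nylon mallet with wooden handle, 68x210x30 mm. Origin at the middle of its underside.
- driver: Bystander, loose: small yellow and black screwdriver, 15x116x15 mm. Origin at the middle of its underside.
- tin: Bystander, loose: round solder tin, 64 mm across, 23 mm high. Origin at the middle of its underside.
- housing: Aluminium block (40x54 mm, top 62 mm above the bench) with a dark steel anvil behind it, bolted on the clamp's plate facing the jaw. Origin: under the middle of the block's near face, 10 mm above the bench; it is 86 to 90 mm from the clamp's origin along clamp x, set differently each time; same axes as the clamp.

How it is judged:
By the outcome, as a careful person would: the job done as asked, in the order asked, and still so for the second after the job is handed in, with the robot touching nothing.
It also fails if it takes over 64 s, if anything falls off the work surface, if the arm or the gripper's body presses on something with over 40 N, if the wrist force passes 120 N, or if a joint passes its speed limit or range.

## Robot

A 6-joint arm with a two-finger parallel gripper is mounted at the origin on a cart in front of the work surface, level with it; the furniture and walls round the work are solid. World frame = base frame: x ahead of the robot, y to its left, z up, the work surface at z = 0. Lengths are in m, angles in rad, forces in N, time in s.
With the tool pointing down it reaches from about 0.2 to 0.875 m from the base axis. Payload 3.4 kg.
Tool frame: the origin (TCP) lies at the very end of the fingers, on their centre line; the grasp point (between the pads) lies 19 mm behind it; z points along the fingers, y is the line along which they close (so a half turn about z gives the same grasp; the last joint's range is limited). The gripper opens to 94 mm and grips with 3 to 60 N. Pads are 16 mm wide; open, the fingers measure 119 mm over their backs; the gripper's body (75 mm by 177 mm) begins 78 mm behind the grasp point.
Start: joints at [1.084, 0.276, 1.505, -0, 1.361, -0.121], TCP at [0.206, 0.537, 0.205] pointing down, gripper open.
Joint ranges: [-2.89, 2.89], [-0.75, 2.08], [0.22, 2.7], [-1.18, 4.32], [0.11, 2.71], [-2.7, 2.7]. Speed limits (rad/s): [2.57, 2.57, 3.14, 3.14, 3.14, 3.14].

## Interface

Orientations are given as a rotation vector (axis times angle).
In Python, from station import env gives the robot as it stands.
- The arm moves only by the tool play_rows, never from a script. Its argument "steps" is a list of rows, each a list of 5 numbers: the opening, from -1 (shut) to 1 (fully open), so that 0 is half open, then the shift along the world's x, y, z in cm, then the turn about the world's z in degrees. A call has 1 to 5 rows; each row is the pose to reach, as a shift and turn from the pose commanded when the call began; what a row does not reach only later rows make up. A row lasts 1/8 s, in which the tool goes at most 62.5 mm and 10.7 degrees, less where a joint would pass 70% of its speed; a pose out of reach is approached as far as the arm can. A call with a gripper value outside its range is refused whole. The fingers move at their own pace and stop on an object; "newtons" is the grip in N (left out, the last holds). Time passes only in rows, so rows that repeat a pose let the fingers close. It gives the time, the measured TCP pose, the force, the opening and the grip force at its end, in the units of the state.
- env.get_state(): the state, without advancing time (a new reading comes with each control period).
- env.read_camera(name): name is "side" or "top"; returns a dict with "img" (384x512x3 uint8, blue, green, red), "z_map" (384x512 float32, m along the optical axis (not along the pixel's ray), 0 where there is no reading), "K" (3x3 intrinsics, pixels), "eye" and "rotation" of the camera in the world. Camera axes: x right, y up, looking along -z (the intrinsics and any distortion apply to the point x, -y, -z); pixel columns grow to the right and rows downward; lengths in m; the calibration is good to about 2 mm. A picture is of the moment at which its call begins.
- env.close_job(): hands the job in; it is judged then, once.
Trained networks look in the newest picture that a camera, given by its name, has taken for a name from the list of things; names that differ only in an ending like _2 or _b are one class to them, and where a whole thing is asked for, a point or a joint stands for the part that bears it (a point fixed in the world has none). Each returns a list of dicts, best first, with "confidence" (0 to 1); they miss things now and then, are a little off and sometimes report something else, mostly with a low value. They report only what shows in the picture. A call takes as long as a camera call.
- env.silhouettes(target, camera): "mask" (384x512 bool, what is visible of it) and "location" ([column, row] in pixels, amid what is visible of it).
The state is a dict: "t": time; "joint_positions": joint angles; "joint_vel": joint speeds; "effort": joint torques, N m; "tool_pos": TCP position; "ee_rot": TCP orientation; "force": force on the tool from outside, world axes, zero at the start; "moment": the same for the moment, N m; "gripper_width": opening from 0.0 (shut) to 1.0 (fully open); "grasp_force": force on a finger pad.
Only numpy, scipy, OpenCV 4.12 (cv2) and the standard library are available. Lean on these libraries where they do the work, as an engineer would, in place of code of your own. Each camera call takes 0.05 s, during which the arm holds its last target. There are 200 camera calls.

## Working session

There is one attempt and no reset: what is moved stays moved. The work goes in short steps, Python scripts to look and compute and a tool call to move; the robot and the scene stay as the last step left them, time stands still between calls to the robot, and variables do not carry over. Pictures are saved under pics/ and viewed, at most 10 in all, crops included, and the job is handed in when it is done.

Besides the shell and the picture viewer there is one more tool, called after "Call:" as name(argument=value, ...) on one line, values as JSON. play_rows: Moves the arm, as the interface text tells. Its arguments: {"type":"object","properties":{"steps":{"type":"array"},"newtons":{"type":"number"}},"required":["steps"]}

```bash
mkdir -p pics; ls; cat > h.py <<'E'
from station import env
import numpy as np, cv2
def cam(n):
    return env.read_camera(n)
def pts(c):
    z=c["z_map"]; K=np.array(c["K"]); v,u=np.indices(z.shape)
    P=np.stack([(u-K[0,2])/K[0,0]*z,-(v-K[1,2])/K[1,1]*z,-z],-1)
    W=P@np.array(c["rotation"]).T+np.array(c["eye"]); W[z==0]=np.nan
    return W
E
python3 - <<'E'
from h import *
s=env.get_state(); print(s)
for n in("top","side"):
    c=cam(n); cv2.imwrite(f"pics/{n}0.png",c["img"]); W=pts(c); print(n,c["eye"],{k:np.shape(v) for k,v in c.items()},[k for k in c])
    print(np.array(c["K"]))
    for t in ("press_clamp","jaw_head","trigger","trigger_pad","release","release_tab","bush","housing","jaw_face"):
        for d in env.silhouettes(t,n)[:2]:
            m=d["mask"]; print(t,round(d["confidence"],2),np.round(d["location"]),m.sum(),np.round(np.nanmedian(W[m],0),3),np.round(np.nanpercentile(W[m],[3,97],axis=0),3).tolist())
E
```

```text
pics
{'t': 0.0, 'joint_positions': array([ 1.08399722e+00,  2.76593275e-01,  1.50610895e+00,  1.57506839e-05,
        1.36068140e+00, -1.20985021e-01]), 'joint_vel': array([ 0.00063771,  0.0004801 , -0.0007679 , -0.00069691,  0.0006247 ,
        0.00259127]), 'effort': array([ 5.01942850e-04, -4.04580939e+01, -2.37231463e+01,  7.02121085e-02,
        3.49179748e-02, -1.63754421e-04]), 'tool_pos': array([0.20541281, 0.53646303, 0.20461536]), 'ee_rot': array([-5.71325540e-01, -3.08864453e+00,  2.67663085e-03]), 'force': array([0.51969896, 0.00148968, 0.15402242]), 'moment': array([ 0.01194844,  0.00311925, -0.00341816]), 'grasp_force': 0.0, 'gripper_width': 1.002744412717527}Traceback (most recent call last):
  File "<stdin>", line 4, in <module>
  File "h.py", line 8, in pts
    W=P@np.array(c["rotation"]).T+np.array(c["eye"]); W[z==0]=np.nan
      ~~~~~~~~~~~~~~~~~~~~~~~~~~~^~~~~~~~~~~~~~~~~~~
ValueError: operands could not be broadcast together with shapes (384,512) (3,)
```

```bash
cat > h.py <<'E'
from station import env
import numpy as np, cv2
from scipy.spatial.transform import Rotation as R
def cam(n):
    return env.read_camera(n)
def rot(c):
    r=np.array(c["rotation"])
    return r if r.shape==(3,3) else R.from_rotvec(r).as_matrix()
def pts(c):
    z=c["z_map"]; K=np.array(c["K"]); v,u=np.indices(z.shape)
    P=np.stack([(u-K[0,2])/K[0,0]*z,-(v-K[1,2])/K[1,1]*z,-z],-1)
    W=P@rot(c).T+np.array(c["eye"]); W[z==0]=np.nan
    return W
E
python3 - <<'E'
from h import *
for n in("top","side"):
    c=cam(n); cv2.imwrite(f"pics/{n}0.png",c["img"]); W=pts(c); print(n,c["eye"],c["rotation"],[k for k in c])
    print(np.array(c["K"])); print("table z",np.nanmedian(W[...,2]))
    for t in ("press_clamp","jaw_head","trigger","trigger_pad","release","release_tab","bush","housing","jaw_face"):
        for d in env.silhouettes(t,n)[:2]:
            m=d["mask"]; print(t,round(d["confidence"],2),np.round(d["location"]),m.sum(),np.round(np.nanmedian(W[m],0),3),np.round(np.nanpercentile(W[m],[3,97],axis=0),3).tolist())
E
```

```text
top [ 0.52541087 -0.1404026   1.0061396 ] [ 0.06809762 -0.06507494 -1.57663112] ['img', 'z_map', 'K', 'eye', 'rotation']
[[360.9235647    0.         249.28580899]
 [  0.         360.9235647  189.80323873]
 [  0.           0.           1.        ]]
table z -2.6912029268966187e-05
press_clamp 0.97 [254. 193.] 2184 [ 0.593 -0.146  0.012] [[0.552, -0.248, 0.007], [0.637, -0.038, 0.1]]
jaw_head 0.73 [249. 192.] 764 [ 0.595 -0.141  0.062] [[0.574, -0.216, 0.025], [0.616, -0.08, 0.103]]
trigger 0.55 [237. 195.] 271 [ 0.593 -0.108  0.095] [[0.577, -0.159, 0.079], [0.603, -0.08, 0.104]]
trigger_pad 0.72 [237. 195.] 259 [ 0.594 -0.108  0.095] [[0.577, -0.157, 0.071], [0.605, -0.081, 0.104]]
release 0.66 [270. 190.] 232 [ 0.604 -0.196  0.059] [[0.589, -0.219, 0.009], [0.624, -0.17, 0.073]]
release 0.61 [344. 178.] 215 [ 0.646 -0.401  0.017] [[0.626, -0.42, 0.003], [0.665, -0.381, 0.021]]
release_tab 0.51 [272. 190.] 190 [ 0.603 -0.196  0.059] [[0.589, -0.216, 0.055], [0.618, -0.172, 0.072]]
housing 0.61 [200. 199.] 587 [ 0.58  -0.01   0.061] [[0.546, -0.051, 0.036], [0.606, 0.019, 0.065]]
jaw_f
[... 685 characters left out ...]
er_pad 0.61 [273. 215.] 154 [ 0.6   -0.198  0.061] [[0.587, -0.22, 0.002], [0.664, -0.156, 0.073]]
trigger_pad 0.6 [250. 193.] 191 [ 0.589 -0.106  0.092] [[0.573, -0.156, 0.001], [0.676, 0.032, 0.105]]
release 0.73 [270. 215.] 162 [ 0.599 -0.197  0.061] [[0.586, -0.22, 0.002], [0.657, -0.142, 0.073]]
release_tab 0.63 [271. 218.] 152 [ 0.598 -0.198  0.061] [[0.585, -0.22, 0.056], [0.614, -0.168, 0.073]]
release_tab 0.5 [236. 196.] 47 [ 0.577 -0.053  0.052] [[0.569, -0.055, 0.04], [0.589, -0.044, 0.06]]
bush 0.53 [236. 194.] 41 [ 0.577 -0.053  0.053] [[0.569, -0.055, 0.043], [0.588, -0.044, 0.06]]
housing 0.97 [224. 194.] 538 [ 0.563 -0.018  0.055] [[0.538, -0.053, 0.015], [0.6, 0.018, 0.066]]
```

View pics/top0.png

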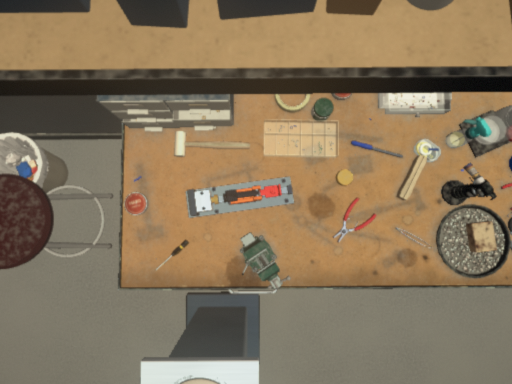

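View pics/side0.png

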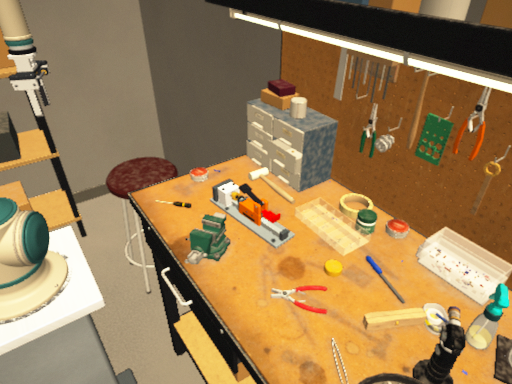

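```bash
cat >> h.py <<'E'
def fit(W,region):
    # plate outline from height 6..14mm
    z=W[...,2]
    m=(z>0.006)&(z<0.11)&(abs(W[...,0]-.59)<.09)&(W[...,1]>-.31)&(W[...,1]<.07)
    return m
E
python3 - <<'E'
from h import *
top=cam("top");W=pts(top)
m=fit(W,0)
n,l,st,ce=cv2.connectedComponentsWithStats(m.astype(np.uint8)); k=1+np.argmax(st[1:,4]); m=l==k
P=W[m]; 
r=cv2.minAreaRect(P[:,:2].astype(np.float32)*1000); print("rect",r)
# colours/heights profile along axis
side=cam("side");V=pts(side); ms=fit(V,0); Q=V[ms]; print(len(P),len(Q))
r2=cv2.minAreaRect(P[(P[:,2]<.016)][:,:2].astype(np.float32)*1000); print("rect plate",r2)
box=cv2.boxPoints(r2)
# axis
w,h=r2[1]; a=np.radians(r2[2]); d=np.array([np.cos(a),np.sin(a)]) if w>h else np.array([-np.sin(a),np.cos(a)])
if d[1]<0:d=-d
nrm=np.array([-d[1],d[0]]); c=np.array(r2[0])/1000
print("yaw",np.degrees(np.arctan2(d[1],d[0])))
o=c-d*0.012; print("origin",o)
for nm,Z,img in(("top",P,None),("side",Q,None)):
    s=(Z[:,:2]-o)@d; t=(Z[:,:2]-o)@nrm
    print(nm)
    for b in np.arange(-.14,.165,.006):
        q=(s>=b)&(s<b+.006)&(Z[:,2]>.02)
        if q.sum(): print(f"{b+.003:.3f} n{q.sum()} zmax {Z[q,2].max():.3f} zmed {np.median(Z[q,2]):.3f} t {t[q].min():.3f} {t[q].max():.3f}")
for n,x in(("top",top),("side",side)):
    K=x["K"]; cu=(252,195) if n=="top" else (245,208)
    cr=x["img"][cu[1]-45:cu[1]+45,cu[0]-60:cu[0]+60]; cv2.imwrite(f"pics/{n}1.png",cv2.resize(cr,None,fx=5,fy=5,interpolation=2))
a=cv2.imread("pics/top1.png");b=cv2.imread("pics/side1.png");cv2.imwrite("pics/both1.png",cv2.resize(np.vstack([a,b]),None,fx=.66,fy=.66))
E
```

```text
rect ((590.9706420898438, -111.31068420410156), (78.28662109375, 293.9295959472656), 7.742366313934326)
2871 2448
rect plate ((590.9706420898438, -111.31068420410156), (78.28662109375, 293.9295959472656), 7.742366313934326)
yaw 97.74236631393433
origin [ 0.59258727 -0.12320129]
top
-0.131 n12 zmax 0.039 zmed 0.036 t -0.010 0.011
-0.125 n20 zmax 0.038 zmed 0.035 t -0.011 0.011
-0.119 n20 zmax 0.037 zmed 0.029 t -0.011 0.010
-0.113 n13 zmax 0.029 zmed 0.026 t -0.008 0.006
-0.107 n12 zmax 0.028 zmed 0.026 t -0.009 0.005
-0.101 n5 zmax 0.070 zmed 0.030 t -0.011 0.007
-0.095 n31 zmax 0.074 zmed 0.070 t -0.015 0.014
-0.089 n24 zmax 0.063 zmed 0.058 t -0.014 0.013
-0.083 n27 zmax 0.062 zmed 0.059 t -0.015 0.013
-0.077 n27 zmax 0.063 zmed 0.059 t -0.016 0.014
-0.071 n24 zmax 0.062 zmed 0.059 t -0.014 0.013
-0.065 n25 zmax 0.062 zmed 0.060 t -0.015 0.013
-0.059 n27 zmax 0.063 zmed 0.060 t -0.015 0.014
-0.053 n17 zmax 0.066 zmed 0.060 t -0.008 0.006
-0.047 n23 zmax 0.083 zmed 0.060 t -0.015 0.017
-0.041 n32 zmax 0.085 zmed 0.080 t -0.019 0.017
-0.035 n37 zmax 0.086 zmed 0.080 t -0.020 0.017
-0
[... 2945 characters left out ...]
061 n5 zmax 0.030 zmed 0.028 t 0.006 0.010
0.067 n11 zmax 0.053 zmed 0.046 t 0.001 0.015
0.073 n43 zmax 0.060 zmed 0.048 t -0.011 0.016
0.079 n16 zmax 0.060 zmed 0.052 t -0.003 0.014
0.085 n13 zmax 0.065 zmed 0.041 t -0.013 0.030
0.091 n118 zmax 0.066 zmed 0.052 t -0.024 0.030
0.097 n35 zmax 0.066 zmed 0.062 t -0.023 0.029
0.103 n32 zmax 0.067 zmed 0.063 t -0.024 0.029
0.109 n35 zmax 0.068 zmed 0.063 t -0.024 0.030
0.115 n31 zmax 0.066 zmed 0.063 t -0.019 0.031
0.121 n34 zmax 0.065 zmed 0.062 t -0.025 0.029
0.127 n39 zmax 0.065 zmed 0.058 t -0.028 0.036
0.133 n58 zmax 0.066 zmed 0.061 t -0.030 0.038
0.139 n36 zmax 0.066 zmed 0.063 t -0.027 0.038
0.145 n25 zmax 0.065 zmed 0.062 t -0.031 0.036
```

View pics/both1.png

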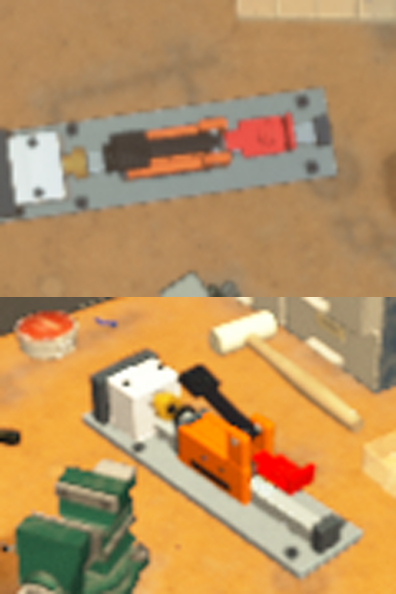

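Call:
play_rows(steps=[[-1, 6, -6, 1, -10], [-1, 10, -11, 1, -20], [-1, 14, -16, 1, -30], [-1, 18, -21, 1, -40], [-1, 22, -26, 1, -50]], newtons=30)

```text
t: 1.78
tool_pos: [0.4088, 0.298, 0.2158]
ee_rot: [1.83, 2.553, 0.002]
force: [0.5, 0.7, -0.6]
gripper_width: 0.507
grasp_force: 0.0
```

Call:
play_rows(steps=[[-1, 3, -6, 0, -4], [-1, 6, -12, 0, -8], [-1, 9, -18, 0, -11.3], [-1, 11, -24, 0, -11.3], [-1, 13.5, -30, 0, -11.3]])

```text
t: 2.4
tool_pos: [0.5369, 0.0131, 0.2157]
ee_rot: [2.066, 2.366, 0.001]
force: [-0.0, 1.3, 0.4]
gripper_width: 0.008
grasp_force: 0.0
```

Call:
play_rows(steps=[[-1, 1.5, -4, 0, 0], [-1, 2.6, -6.7, 0, 0], [-1, 2.6, -6.7, -5, 0], [-1, 2.6, -6.7, -9, 0], [-1, 2.6, -6.7, -9, 0]])

```text
t: 3.02
tool_pos: [0.5598, -0.0515, 0.1227]
ee_rot: [-2.063, -2.361, 0.005]
force: [-0.3, -0.2, 0.5]
gripper_width: 0.004
grasp_force: 0.0
```

```bash
python3 - <<'E'
from h import *
c=cam("side");s=env.get_state();print(s["tool_pos"],s["joint_vel"],s["force"])
E
```

```text
[ 0.56173006 -0.05182247  0.12491599] [ 0.00445167 -0.02913602 -0.0546498   0.00146442  0.00238301 -0.00016797] [ 0.25597963 -0.0879212   0.94443058]
```

Call:
play_rows(steps=[[-1, 2.4, -3.9, 0, 0], [-1, 2.4, -3.9, -0.5, 0], [-1, 2.4, -3.9, -1.5, 0], [-1, 2.4, -3.9, -1.5, 0]])

```text
t: 3.58
tool_pos: [0.5853, -0.0899, 0.1101]
ee_rot: [-2.065, -2.366, 0.001]
force: [-0.4, -0.0, 0.1]
gripper_width: 0.005
grasp_force: 0.0
```

```bash
cat > look.py <<'E'
from h import *
import sys
o=[]
for n,cu in(("top",(240,197)),("side",(245,205))):
    x=cam(n); cr=x["img"][cu[1]-40:cu[1]+40,cu[0]-50:cu[0]+50]; o.append(cv2.resize(cr,(625,500) if 0 else (400,320),interpolation=2))
s=env.get_state();print(s["t"],s["tool_pos"],s["force"])
cv2.imwrite(sys.argv[1],np.hstack(o))
E
python3 look.py pics/a2.png
```

```text
3.675 [ 0.58589425 -0.09013178  0.11068447] [ 0.86475278 -0.14693653 -0.22502818]
```

View pics/a2.png

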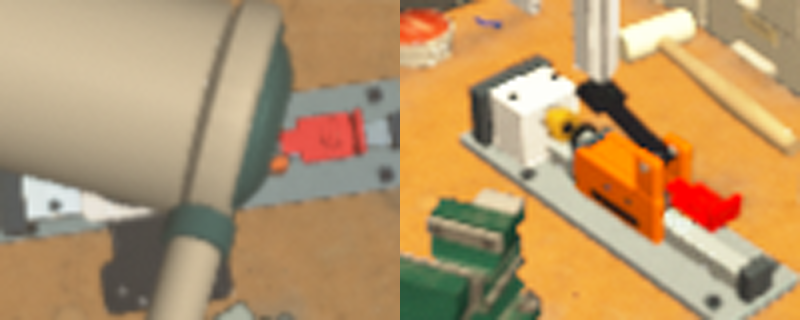

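Call:
play_rows(steps=[[-1, 0, 0, -1.0, 0], [-1, 0, 0.1, -2.0, 0], [-1, 0, 0.2, -2.8, 0], [-1, -0.1, 0.4, -3.6, 0], [-1, -0.1, 0.5, -4.2, 0]])

```text
t: 4.3
tool_pos: [0.5857, -0.0843, 0.0689]
ee_rot: [-2.067, -2.365, -0.004]
force: [0.7, 3.9, 7.3]
gripper_width: 0.001
grasp_force: 3.9
```

```bash
cat > m.py <<'E'
from h import *
o=np.array([.59258,-.1232])+np.array([-.002,0])*.75; d=np.array([-.1347,.9909]); nr=np.array([-d[1],d[0]])
x=cam("side"); V=pts(x); s=env.get_state(); print(round(s["t"],2),np.round(s["tool_pos"],4),np.round(s["force"],1), "tool s,t",np.round([(s["tool_pos"][:2]-o)@d,(s["tool_pos"][:2]-o)@nr],4))
S=(V[...,:2]-o)@d;T=(V[...,:2]-o)@nr;Z=V[...,2]
hsv=cv2.cvtColor(x["img"],cv2.COLOR_BGR2HSV)
H=hsv[...,0].astype(int);Sa=hsv[...,1]
def rep(n,m):
    if m.sum()>3: print(n,m.sum(),"s",np.round(np.percentile(S[m],[2,10,50,90,98]),4),"z",np.round(np.percentile(Z[m],[2,50,98]),4))
base=(abs(T)<.03)&(S>-.12)&(S<.1)
rep("orange",base&(H>=5)&(H<=13)&(Sa>180)&(Z>.03)&(Z<.1))
rep("red",base&((H<=3)|(H>=176))&(Sa>170)&(Z>.045)&(Z<.09)&(S<0))
rep("brass",base&(H>=16)&(H<=28)&(Sa>120)&(Z>.034)&(Z<.062)&(S>.05))
rep("white",(abs(T)<.03)&(Sa<50)&(Z>.03)&(Z<.066)&(S>.08)&(S<.11))
E
python3 m.py
```

```text
4.35 [ 0.5854 -0.0842  0.0681] [0.8 4.4 5.6] tool s,t [0.0394 0.0004]
orange 270 s [-0.0892 -0.0404 -0.0247  0.0265  0.0401] z [0.0309 0.052  0.0831]
red 107 s [-0.0907 -0.0901 -0.0705 -0.0497 -0.0426] z [0.0577 0.0617 0.0742]
brass 46 s [0.0574 0.0619 0.0716 0.0795 0.0851] z [0.0421 0.0538 0.06  ]
white 142 s [0.0876 0.0892 0.0922 0.1052 0.1088] z [0.0326 0.0611 0.0651]
```

Call:
play_rows(steps=[[-1, 0, 0, 1.5, 0], [-1, 0, 0, 3.0, 0], [-1, 0, 0, 4.1, 0], [-1, 0, 0, 4.1, 0], [-1, 0, 0, 4.1, 0]])

```text
t: 4.97
tool_pos: [0.585, -0.0859, 0.1093]
ee_rot: [-2.066, -2.366, 0.0]
force: [0.8, 0.8, -0.1]
gripper_width: 0.002
grasp_force: 0.0
```

```bash
python3 m.py
```

```text
5.03 [ 0.5848 -0.0859  0.109 ] [-0.3  0.   0.8] tool s,t [0.0378 0.0012]
orange 245 s [-0.0726 -0.0394 -0.0242  0.027   0.0421] z [0.0306 0.0494 0.0819]
red 117 s [-0.0908 -0.0899 -0.0713 -0.0506 -0.0431] z [0.0586 0.0629 0.0767]
brass 48 s [0.0577 0.0609 0.0719 0.0771 0.0866] z [0.0413 0.0538 0.0608]
white 154 s [0.0881 0.0888 0.092  0.106  0.1089] z [0.0308 0.0607 0.0658]
```

Call:
play_rows(steps=[[-1, 0, 0.4, -0.5, 0], [-1, 0, 0.4, -1.4, 0], [-1, 0, 0.5, -2.2, 0], [-1, 0, 0.6, -2.8, 0], [-1, 0, 0.7, -3.2, 0]])

```text
t: 5.65
tool_pos: [0.5853, -0.0781, 0.0774]
ee_rot: [-2.066, -2.366, -0.001]
force: [-1.2, 2.1, 4.8]
gripper_width: 0.006
grasp_force: 2.8
```

Call:
play_rows(steps=[[-1, 0, 0.05, -0.3, 0], [-1, 0, 0.1, -0.6, 0], [-1, 0, 0.15, -0.8, 0]])

```text
t: 6.02
tool_pos: [0.5851, -0.0758, 0.0697]
ee_rot: [-2.066, -2.364, -0.003]
force: [-1.0, 3.7, 6.8]
gripper_width: 0.001
grasp_force: 3.5
```

```bash
python3 m.py
```

```text
6.08 [ 0.585  -0.0758  0.0694] [0.  3.6 4.3] tool s,t [ 0.0478 -0.0004]
orange 247 s [-0.0657 -0.0318 -0.0167  0.0354  0.049 ] z [0.0317 0.0512 0.0822]
red 117 s [-0.0844 -0.083  -0.0638 -0.0427 -0.0353] z [0.0555 0.0608 0.0726]
brass 30 s [0.0662 0.0685 0.0736 0.0794 0.0876] z [0.0433 0.0545 0.0615]
white 134 s [0.0881 0.0887 0.0924 0.1063 0.1094] z [0.0321 0.0607 0.0654]
```

Call:
play_rows(steps=[[-1, 0, 0, 1.5, 0], [-1, 0, 0, 3.0, 0], [-1, 0, 0, 4.0, 0], [-1, 0, 0, 4.0, 0], [-1, 0, 0, 4.0, 0]])

```text
t: 6.7
tool_pos: [0.585, -0.0774, 0.1092]
ee_rot: [-2.066, -2.366, 0.0]
force: [0.0, 0.0, -0.7]
gripper_width: 0.008
grasp_force: 0.0
```

```bash
python3 m.py; python3 look.py pics/a3.png
```

```text
6.75 [ 0.5849 -0.0773  0.109 ] [-0.6 -0.1  0.4] tool s,t [ 0.0463 -0.    ]
orange 241 s [-0.068  -0.0317 -0.0187  0.0323  0.048 ] z [0.0317 0.051  0.0816]
red 112 s [-0.0829 -0.0821 -0.0649 -0.0423 -0.0353] z [0.0586 0.0631 0.0765]
brass 37 s [0.0616 0.0663 0.0719 0.0787 0.086 ] z [0.043  0.056  0.0603]
white 147 s [0.0879 0.0886 0.0919 0.1054 0.1092] z [0.0313 0.0595 0.0652]
6.85 [ 0.58487907 -0.07731814  0.10887624] [ 0.80988613  0.11384598 -0.31315683]
```

View pics/a3.png

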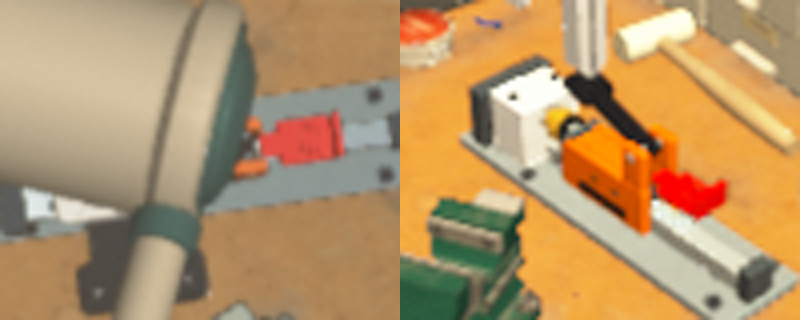

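Call:
play_rows(steps=[[-1, 0, 0.3, -0.7, 0], [-1, 0, 0.35, -1.4, 0], [-1, 0, 0.4, -2.0, 0], [-1, 0, 0.45, -2.4, 0], [-1, 0, 0.45, -2.4, 0]])

```text
t: 7.48
tool_pos: [0.5852, -0.0724, 0.0856]
ee_rot: [-2.066, -2.366, -0.001]
force: [-0.3, 1.1, 4.8]
gripper_width: 0.008
grasp_force: 2.5
```

Call:
play_rows(steps=[[-1, 0, 0.05, -0.15, 0], [-1, 0, 0.1, -0.3, 0], [-1, 0, 0.1, -0.4, 0]])

```text
t: 7.85
tool_pos: [0.5852, -0.0718, 0.0824]
ee_rot: [2.066, 2.366, 0.0]
force: [-1.9, 0.9, 8.8]
gripper_width: 0.004
grasp_force: 4.3
```

Call:
play_rows(steps=[[-1, 0, 0.05, -0.15, 0], [-1, 0, 0.1, -0.3, 0], [-1, 0, 0.1, -0.3, 0]])

```text
t: 8.22
tool_pos: [0.5851, -0.0705, 0.0797]
ee_rot: [-2.066, -2.366, -0.001]
force: [-3.0, 2.3, 9.5]
gripper_width: 0.006
grasp_force: 4.8
```

Call:
play_rows(steps=[[-1, 0, 0.05, -0.15, 0], [-1, 0, 0.1, -0.3, 0], [-1, 0, 0.1, -0.3, 0]])

```text
t: 8.6
tool_pos: [0.585, -0.0691, 0.0765]
ee_rot: [-2.066, -2.366, -0.001]
force: [-2.5, 2.8, 8.6]
gripper_width: 0.006
grasp_force: 4.5
```

Call:
play_rows(steps=[[-1, 0, 0.05, -0.15, 0], [-1, 0, 0.1, -0.3, 0], [-1, 0, 0.1, -0.3, 0]])

```text
t: 8.98
tool_pos: [0.585, -0.0684, 0.0738]
ee_rot: [-2.066, -2.366, -0.001]
force: [-2.9, 2.4, 10.5]
gripper_width: 0.004
grasp_force: 5.3
```

Call:
play_rows(steps=[[-1, 0, 0.05, -0.15, 0], [-1, 0, 0.05, -0.25, 0], [-1, 0, 0.05, -0.25, 0]])

```text
t: 9.35
tool_pos: [0.585, -0.0679, 0.0717]
ee_rot: [-2.066, -2.366, -0.001]
force: [-2.9, 2.5, 12.1]
gripper_width: 0.001
grasp_force: 6.4
```

```bash
python3 m.py
```

```text
9.4 [ 0.585  -0.068   0.0717] [-3.   2.5 12.4] tool s,t [ 0.0555 -0.0015]
orange 255 s [-0.061  -0.0255 -0.0115  0.0419  0.0543] z [0.0306 0.052  0.081 ]
red 118 s [-0.0777 -0.0771 -0.0603 -0.0376 -0.03  ] z [0.0582 0.0627 0.0758]
brass 19 s [0.0568 0.0667 0.076  0.0817 0.083 ] z [0.0439 0.054  0.0598]
white 124 s [0.0879 0.089  0.0927 0.1058 0.1092] z [0.0312 0.0604 0.0652]
```

Call:
play_rows(steps=[[-1, 0, 0.03, -0.08, 0], [-1, 0, 0.05, -0.15, 0], [-1, 0, 0.05, -0.15, 0]])

```text
t: 9.78
tool_pos: [0.5849, -0.0673, 0.07]
ee_rot: [-2.066, -2.366, -0.001]
force: [-2.7, 2.9, 12.3]
gripper_width: 0.008
grasp_force: 6.1
```

```bash
python3 m.py; python3 look.py pics/a4.png
```

```text
9.82 [ 0.585  -0.0673  0.0701] [-3.8  2.1 12.5] tool s,t [ 0.0562 -0.0015]
orange 244 s [-0.0585 -0.0255 -0.0086  0.0437  0.0547] z [0.0312 0.0502 0.0815]
red 118 s [-0.0776 -0.0768 -0.0576 -0.0369 -0.0287] z [0.0566 0.0616 0.0733]
brass 26 s [0.0513 0.0527 0.0778 0.0807 0.0815] z [0.0444 0.0538 0.0613]
white 129 s [0.0877 0.0887 0.093  0.1068 0.1094] z [0.0302 0.0605 0.0653]
9.925 [ 0.58495125 -0.067278    0.07007633] [-2.96802279  2.84770046 10.60743081]
```

View pics/a4.png

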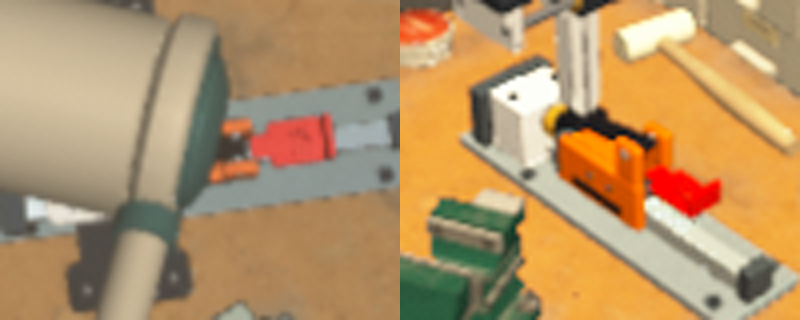

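Call:
play_rows(steps=[[-1, 0, 0.03, -0.08, 0], [-1, 0, 0.05, -0.15, 0], [-1, 0, 0.05, -0.15, 0]])

```text
t: 10.3
tool_pos: [0.5849, -0.0668, 0.0685]
ee_rot: [-2.066, -2.366, -0.001]
force: [-2.3, 1.7, 11.3]
gripper_width: 0.001
grasp_force: 6.0
```

Call:
play_rows(steps=[[-1, 0, 0.03, -0.08, 0], [-1, 0, 0.05, -0.15, 0], [-1, 0, 0.05, -0.15, 0]])

```text
t: 10.68
tool_pos: [0.5847, -0.0658, 0.0666]
ee_rot: [-2.066, -2.365, -0.001]
force: [-2.1, 3.1, 9.3]
gripper_width: 0.005
grasp_force: 5.1
```

Call:
play_rows(steps=[[-1, 0, 0.03, -0.08, 0], [-1, 0, 0.05, -0.15, 0], [-1, 0, 0.05, -0.15, 0]])

```text
t: 11.05
tool_pos: [0.5847, -0.0655, 0.0652]
ee_rot: [-2.066, -2.365, -0.001]
force: [-3.9, 2.6, 10.0]
gripper_width: 0.004
grasp_force: 5.4
```

Call:
play_rows(steps=[[-1, 0, 0, 1.5, 0], [-1, 0, 0, 3.0, 0], [-1, 0, 0, 4.4, 0], [-1, 0, 0, 4.4, 0], [-1, 0, 0, 4.4, 0]])

```text
t: 11.68
tool_pos: [0.585, -0.0664, 0.1077]
ee_rot: [-2.066, -2.366, 0.001]
force: [0.4, -0.8, 0.3]
gripper_width: 0.006
grasp_force: 0.0
```

```bash
python3 m.py; python3 - <<'E'
from h import *
x=cam("side")["img"][170:225,205:290]; cv2.imwrite("pics/a5.png",cv2.resize(x,None,fx=9,fy=9,interpolation=2))
E
```

```text
11.72 [ 0.5848 -0.0663  0.1074] [-1.7 -0.5 -0.4] tool s,t [ 0.0572 -0.0014]
orange 244 s [-0.0698 -0.0233 -0.009   0.0448  0.0587] z [0.0308 0.0501 0.0831]
red 106 s [-0.075  -0.0741 -0.0587 -0.036  -0.0294] z [0.0591 0.063  0.0769]
brass 43 s [0.0505 0.052  0.0754 0.0818 0.0828] z [0.046  0.0539 0.0608]
white 138 s [0.0877 0.0885 0.0918 0.1062 0.1095] z [0.0311 0.0608 0.0651]
```

View pics/a5.png

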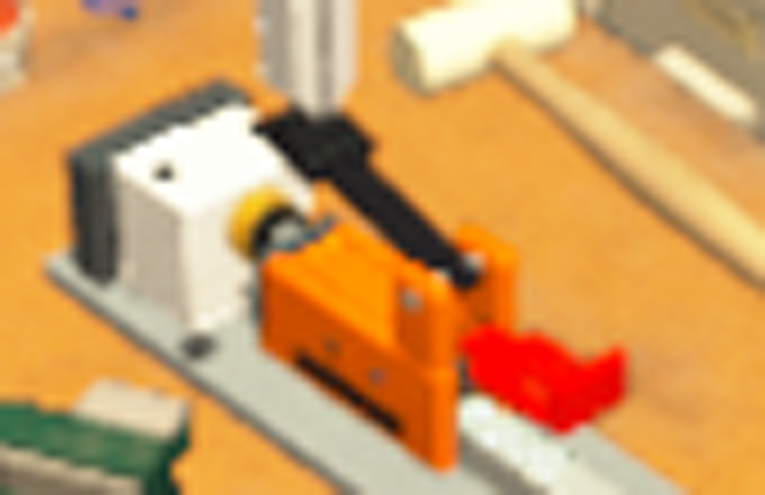

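Call:
play_rows(steps=[[-1, 0, 0, -0.7, 0], [-1, 0, 0.1, -1.3, 0], [-1, 0, 0.15, -1.7, 0], [-1, 0, 0.15, -1.7, 0]])

```text
t: 12.28
tool_pos: [0.5851, -0.0647, 0.0906]
ee_rot: [-2.066, -2.366, 0.0]
force: [-0.1, -0.0, 1.8]
gripper_width: 0.003
grasp_force: 1.0
```

Call:
play_rows(steps=[[-1, 0, 0.03, -0.1, 0], [-1, 0, 0.05, -0.2, 0], [-1, 0, 0.05, -0.2, 0]])

```text
t: 12.65
tool_pos: [0.5852, -0.0644, 0.0891]
ee_rot: [-2.066, -2.366, 0.0]
force: [-1.4, 0.1, 3.8]
gripper_width: 0.006
grasp_force: 1.7
```

Call:
play_rows(steps=[[-1, 0, 0.03, -0.1, 0], [-1, 0, 0.05, -0.2, 0], [-1, 0, 0.05, -0.2, 0]])

```text
t: 13.02
tool_pos: [0.5852, -0.0638, 0.0871]
ee_rot: [-2.066, -2.366, -0.0]
force: [-1.9, 1.4, 5.0]
gripper_width: 0.005
grasp_force: 2.6
```

Call:
play_rows(steps=[[-1, 0, 0.03, -0.1, 0], [-1, 0, 0.05, -0.2, 0], [-1, 0, 0.05, -0.2, 0]])

```text
t: 13.4
tool_pos: [0.5852, -0.0634, 0.0854]
ee_rot: [2.066, 2.366, 0.0]
force: [-2.9, 0.4, 7.5]
gripper_width: 0.004
grasp_force: 3.3
```

Call:
play_rows(steps=[[-1, 0, 0.03, -0.1, 0], [-1, 0, 0.05, -0.15, 0], [-1, 0, 0.05, -0.15, 0]])

```text
t: 13.78
tool_pos: [0.5853, -0.063, 0.0841]
ee_rot: [2.066, 2.366, -0.0]
force: [-1.9, -0.3, 8.2]
gripper_width: 0.006
grasp_force: 3.9
```

Call:
play_rows(steps=[[-1, 0, 0.03, -0.1, 0], [-1, 0, 0.05, -0.15, 0], [-1, 0, 0.05, -0.15, 0]])

```text
t: 14.15
tool_pos: [0.5853, -0.0628, 0.0829]
ee_rot: [2.065, 2.366, -0.001]
force: [-3.0, -0.4, 9.8]
gripper_width: 0.004
grasp_force: 4.6
```

Call:
play_rows(steps=[[-1, 0, 0.03, -0.1, 0], [-1, 0, 0.05, -0.15, 0], [-1, 0, 0.05, -0.15, 0]])

```text
t: 14.52
tool_pos: [0.5852, -0.0618, 0.0813]
ee_rot: [2.066, 2.366, 0.0]
force: [-2.6, 1.4, 8.9]
gripper_width: 0.007
grasp_force: 4.3
```

Call:
play_rows(steps=[[-1, 0, 0.03, -0.1, 0], [-1, 0, 0.05, -0.15, 0], [-1, 0, 0.05, -0.15, 0]])

```text
t: 14.9
tool_pos: [0.5852, -0.0612, 0.0799]
ee_rot: [2.066, 2.366, 0.0]
force: [-2.9, 1.7, 9.9]
gripper_width: 0.003
grasp_force: 4.6
```

Call:
play_rows(steps=[[-1, 0, 0.03, -0.1, 0], [-1, 0, 0.05, -0.15, 0], [-1, 0, 0.05, -0.15, 0]])

```text
t: 15.28
tool_pos: [0.5852, -0.0609, 0.0786]
ee_rot: [2.066, 2.366, 0.0]
force: [-3.4, 1.5, 9.8]
gripper_width: 0.004
grasp_force: 5.3
```

```bash
python3 m.py
```

```text
15.32 [ 0.5852 -0.0609  0.0786] [-4.   0.  11.1] tool s,t [ 0.0626 -0.0025]
orange 241 s [-0.0563 -0.0209 -0.0036  0.0459  0.0584] z [0.0309 0.0508 0.0826]
red 119 s [-0.073  -0.0722 -0.0528 -0.031  -0.0254] z [0.0554 0.0611 0.073 ]
brass 31 s [0.0506 0.0516 0.0771 0.0849 0.0865] z [0.0456 0.0537 0.0604]
white 118 s [0.0881 0.0896 0.0947 0.1069 0.1093] z [0.0309 0.0602 0.0649]
```

Call:
play_rows(steps=[[-1, 0, 0.02, -0.06, 0], [-1, 0, 0.03, -0.1, 0], [-1, 0, 0.03, -0.1, 0], [-1, 0, 0.03, -0.1, 0]])

```text
t: 15.82
tool_pos: [0.5852, -0.0607, 0.0778]
ee_rot: [2.066, 2.366, -0.0]
force: [-2.6, 0.5, 11.5]
gripper_width: 0.006
grasp_force: 5.7
```

Call:
play_rows(steps=[[-1, 0, 0.02, -0.06, 0], [-1, 0, 0.03, -0.1, 0], [-1, 0, 0.03, -0.1, 0], [-1, 0, 0.03, -0.1, 0]])

```text
t: 16.32
tool_pos: [0.5852, -0.0605, 0.077]
ee_rot: [2.066, 2.366, -0.0]
force: [-3.3, 0.8, 11.9]
gripper_width: 0.004
grasp_force: 6.2
```

Call:
play_rows(steps=[[-1, 0, 0.02, -0.06, 0], [-1, 0, 0.03, -0.1, 0], [-1, 0, 0.03, -0.1, 0], [-1, 0, 0.03, -0.1, 0]])

```text
t: 16.82
tool_pos: [0.5851, -0.0602, 0.0761]
ee_rot: [2.066, 2.366, -0.0]
force: [-4.0, 1.1, 12.7]
gripper_width: 0.006
grasp_force: 6.4
```

```bash
python3 - <<'E'
from h import *
for i in range(3):
    x=cam("side"); s=env.get_state(); print(s["tool_pos"],s["force"],s["grasp_force"])
E
```

```text
[ 0.58515006 -0.0602583   0.07608552] [-3.71031712 -0.13752241 12.02568891] 6.400819486007094
[ 0.58514257 -0.060214    0.07606829] [-4.02409403  0.62116147 12.64453234] 6.400114679709077
[ 0.58516286 -0.06019882  0.0760977 ] [-4.13481436  0.20221423 13.09212327] 6.399813462048769
```

Call:
play_rows(steps=[[-1, 0, 0.03, -0.06, 0], [-1, 0, 0.05, -0.1, 0], [-1, 0, 0.05, -0.1, 0], [-1, 0, 0.05, -0.1, 0]])

```text
t: 17.48
tool_pos: [0.5854, -0.06, 0.0753]
ee_rot: [2.065, 2.365, -0.0]
force: [-4.1, -0.3, 13.2]
gripper_width: 0.004
grasp_force: 6.8
```

```bash
cat > f.py <<'E'
from h import *
F=[]
for i in range(4):
    x=cam("side"); s=env.get_state(); F.append(np.r_[s["tool_pos"]*1000,s["force"],s["grasp_force"]])
print(round(s["t"],2),np.round(np.mean(F,0),2))
E
python3 f.py
```

```text
17.68 [ 5.8539e+02 -6.0010e+01  7.5330e+01 -3.6200e+00  1.8000e-01  1.3350e+01
  6.8200e+00]
```

Call:
play_rows(steps=[[-1, 0, 0.03, -0.04, 0], [-1, 0, 0.04, -0.08, 0], [-1, 0, 0.04, -0.08, 0], [-1, 0, 0.04, -0.08, 0]])

```text
t: 18.18
tool_pos: [0.5854, -0.0598, 0.0747]
ee_rot: [2.065, 2.365, -0.001]
force: [-4.0, -0.6, 14.7]
gripper_width: 0.003
grasp_force: 7.2
```

```bash
python3 f.py; python3 m.py;  python3 - <<'E'
from h import *
x=cam("side")["img"][175:215,215:270]; cv2.imwrite("pics/a6.png",cv2.resize(x,None,fx=14,fy=14,interpolation=2))
E
```

```text
18.38 [585.38 -59.87  74.66  -4.24  -0.86  14.38   7.17]
18.43 [ 0.5854 -0.0599  0.0747] [-4.1  0.3 15.1] tool s,t [ 0.0635 -0.0029]
orange 251 s [-0.0538 -0.02   -0.0042  0.0487  0.0622] z [0.0315 0.0506 0.0819]
red 119 s [-0.0721 -0.0712 -0.0521 -0.0323 -0.0242] z [0.0557 0.0608 0.0725]
brass 28 s [0.0503 0.0512 0.0759 0.0834 0.0852] z [0.0468 0.0532 0.0589]
white 113 s [0.0878 0.0892 0.0927 0.1065 0.1093] z [0.0317 0.0609 0.0656]
```

View pics/a6.png

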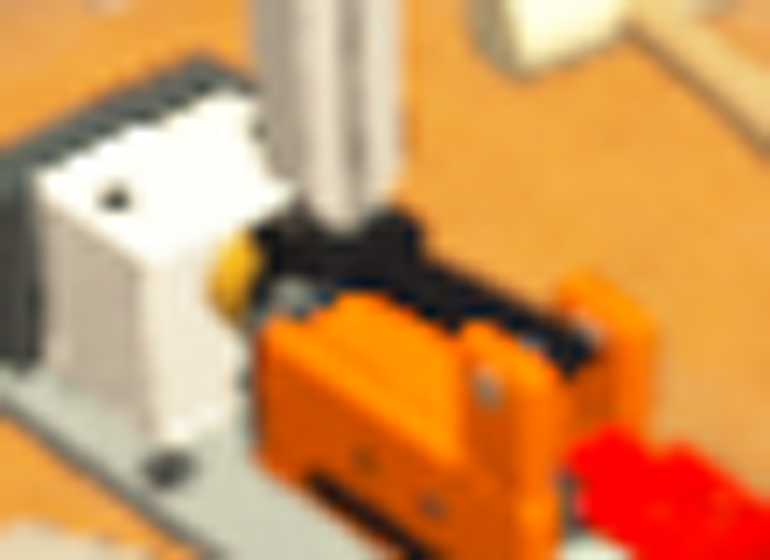

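Call:
play_rows(steps=[[-1, 0, 0, 1.5, 0], [-1, 0, 0, 3.0, 0], [-1, 0, 0, 4.5, 0], [-1, 0, -2, 7, 0], [-1, 1, -7, 8, 0]])

```text
t: 19.1
tool_pos: [0.5958, -0.1279, 0.1546]
ee_rot: [2.062, 2.369, 0.003]
force: [1.5, -0.8, -0.6]
gripper_width: 0.007
grasp_force: 0.0
```

```bash
python3 m.py; python3 - <<'E'
from h import *
o=np.array([.59108,-.1232]); d=np.array([-.1347,.9909]); nr=np.array([-d[1],d[0]])
x=cam("side"); V=pts(x);S=(V[...,:2]-o)@d;T=(V[...,:2]-o)@nr;Z=V[...,2]
hsv=cv2.cvtColor(x["img"],cv2.COLOR_BGR2HSV);H=hsv[...,0];m=((H<=3)|(H>=176))&(hsv[...,1]>170)&(abs(T)<.03)&(S>-.11)&(S<0)&(Z>.03)
for b in np.arange(-.084,-.02,.003):
    q=m&(S>=b)&(S<b+.003)
    if q.sum(): print(f"{b+.0015:.4f} n{q.sum()} z {Z[q].min():.3f} {Z[q].max():.3f} t {T[q].min():.3f} {T[q].max():.3f}")
E
```

```text
19.15 [ 0.5984 -0.1366  0.1553] [ 2.7 -4.4  0.5] tool s,t [-0.0143 -0.0055]
orange 251 s [-0.0521 -0.0219 -0.0072  0.0457  0.0587] z [0.0315 0.0512 0.081 ]
red 114 s [-0.0744 -0.0737 -0.0555 -0.0341 -0.0262] z [0.0589 0.0624 0.0749]
brass 42 s [0.0506 0.0522 0.0756 0.0825 0.0857] z [0.0447 0.053  0.0611]
white 139 s [0.0872 0.0889 0.0927 0.1062 0.1088] z [0.0315 0.0601 0.0654]
-0.0735 n30 z 0.058 0.076 t -0.012 0.016
-0.0705 n14 z 0.058 0.075 t -0.014 0.016
-0.0675 n3 z 0.065 0.074 t 0.007 0.015
-0.0645 n2 z 0.059 0.062 t 0.014 0.014
-0.0615 n2 z 0.060 0.064 t 0.012 0.014
-0.0585 n2 z 0.059 0.063 t 0.013 0.015
-0.0555 n8 z 0.061 0.063 t -0.010 0.016
-0.0525 n6 z 0.061 0.064 t -0.004 0.014
-0.0495 n6 z 0.061 0.062 t -0.004 0.016
-0.0465 n6 z 0.061 0.064 t -0.010 0.012
-0.0435 n7 z 0.061 0.064 t -0.010 0.014
-0.0405 n9 z 0.059 0.065 t -0.009 0.015
-0.0375 n6 z 0.061 0.067 t -0.004 0.011
-0.0345 n3 z 0.060 0.063 t -0.003 0.014
-0.0315 n4 z 0.061 0.064 t -0.001 0.008
-0.0285 n2 z 0.061 0.063 t -0.002 0.007
-0.0255 n4 z 0.060 0.063 t -0.003 0.007
```

```bash
python3 - <<'E'
from h import *
o=np.array([.59108,-.1232]); d=np.array([-.1347,.9909]); nr=np.array([-d[1],d[0]])
for n in("side","top"):
    x=cam(n); V=pts(x);S=(V[...,:2]-o)@d;T=(V[...,:2]-o)@nr;Z=V[...,2]
    cv2.imwrite(f"pics/n_{n}.png",x["img"])
    hsv=cv2.cvtColor(x["img"],cv2.COLOR_BGR2HSV);H=hsv[...,0].astype(int)
    for t in("bush","jaw_face"):
        for e in env.silhouettes(t,n)[:1]:
            m=e["mask"]; print(n,t,round(e["confidence"],2),e["location"],np.round(np.nanpercentile(S[m],[5,25,50,75,95]),4))
    for v,u in np.argwhere((S>.066)&(S<.095)&(abs(T)<.012)&(Z>.050)&(Z<.072)): print(n,v,u,"s%.4f t%.3f z%.4f"%(S[v,u],T[v,u],Z[v,u]),hsv[v,u]) if n=="side" else 0
E
```

```text
side jaw_face 0.27 [180.1, 202.4] [0.1717 0.1792 0.1909 0.2016 0.2117]
side 187 234 s0.0926 t-0.011 z0.0647 [ 27  10 253]
side 188 232 s0.0938 t-0.004 z0.0636 [ 30   5 254]
side 188 233 s0.0919 t-0.007 z0.0634 [ 30   5 254]
side 188 234 s0.0878 t-0.007 z0.0652 [ 30   4 254]
side 189 230 s0.0933 t0.004 z0.0640 [ 30   5 254]
side 189 231 s0.0933 t-0.000 z0.0622 [ 30   5 254]
side 189 232 s0.0908 t-0.002 z0.0627 [ 30   4 254]
side 189 233 s0.0892 t-0.004 z0.0622 [ 30   8 253]
side 189 234 s0.0892 t-0.008 z0.0605 [ 26  14 250]
side 190 228 s0.0942 t0.011 z0.0632 [ 30   5 254]
side 190 229 s0.0904 t0.010 z0.0647 [ 30   5 254]
side 190 230 s0.0892 t0.007 z0.0640 [ 30   4 254]
side 190 231 s0.0891 t0.003 z0.0624 [ 30   8 253]
side 190 232 s0.0889 t-0.000 z0.0607 [ 26  23 250]
side 190 233 s0.0893 t-0.004 z0.0586 [ 25  63 248]
side 190 234 s0.0870 t-0.006 z0.0588 [ 22  99 241]
side 191 229 s0.0881 t0.012 z0.0632 [ 30   8 253]
side 191 230 s0.0928 t0.004 z0.0573 [ 26  14 251]
side 191 231 s0.0897 t0.003 z0.0582 [ 25  40 247]
side 191 232 s0.0864 t0.002 z0.0593 [ 23 132 246]
side 191 233 s0.08
[... 1320 characters left out ...]
 [21 87 47]
side 194 235 s0.0714 t0.003 z0.0567 [34 48 85]
side 194 236 s0.0722 t-0.002 z0.0541 [ 26  46 140]
side 194 237 s0.0723 t-0.005 z0.0522 [ 23  51 131]
side 194 238 s0.0687 t-0.006 z0.0536 [21 49 98]
side 194 239 s0.0673 t-0.009 z0.0531 [ 14 118 151]
side 195 231 s0.0808 t0.011 z0.0519 [ 20 225 229]
side 195 232 s0.0764 t0.010 z0.0540 [ 19 213 184]
side 195 233 s0.0754 t0.007 z0.0531 [ 16 109  54]
side 195 234 s0.0740 t0.005 z0.0526 [17 34 53]
side 195 235 s0.0701 t0.004 z0.0543 [ 26  43 166]
side 195 236 s0.0674 t0.003 z0.0549 [ 27  36 198]
side 196 232 s0.0758 t0.011 z0.0511 [ 18 203 147]
side 196 233 s0.0721 t0.010 z0.0525 [30 29 35]
side 196 234 s0.0673 t0.010 z0.0551 [18 44 75]
```

Call:
play_rows(steps=[[-1, -0.8, 4.0, -1, 0], [-1, -1.2, 6.3, -2.5, 0], [-1, -1.2, 6.3, -4.5, 0], [-1, -1.2, 6.4, -6.0, 0], [-1, -1.2, 6.5, -6.5, 0]])

```text
t: 20.12
tool_pos: [0.5827, -0.0635, 0.0868]
ee_rot: [-2.065, -2.366, 0.001]
force: [-1.0, 0.2, 1.7]
gripper_width: 0.005
grasp_force: 1.2
```

```bash
python3 f.py
```

```text
20.32 [ 5.8323e+02 -6.4020e+01  8.7530e+01 -7.9000e-01  3.0000e-02  1.4500e+00
  8.3000e-01]
```

Call:
play_rows(steps=[[-1, 0, 0.05, -0.2, 0], [-1, 0, 0.1, -0.4, 0], [-1, 0, 0.1, -0.4, 0]])

```text
t: 20.7
tool_pos: [0.5837, -0.0633, 0.0841]
ee_rot: [2.066, 2.365, 0.001]
force: [-0.0, -1.0, 4.0]
gripper_width: 0.006
grasp_force: 2.0
```

Call:
play_rows(steps=[[-1, 0, 0.05, -0.1, 0], [-1, 0, 0.1, -0.2, 0], [-1, 0, 0.1, -0.2, 0]])

```text
t: 21.08
tool_pos: [0.5837, -0.0627, 0.0821]
ee_rot: [2.065, 2.365, -0.0]
force: [-1.6, -0.9, 4.6]
gripper_width: 0.005
grasp_force: 2.9
```

Call:
play_rows(steps=[[-1, 0, 0.05, -0.1, 0], [-1, 0, 0.1, -0.2, 0], [-1, 0, 0.1, -0.2, 0]])

```text
t: 21.45
tool_pos: [0.5837, -0.0622, 0.0805]
ee_rot: [2.064, 2.365, -0.001]
force: [-1.9, -2.4, 7.0]
gripper_width: 0.003
grasp_force: 4.0
```

Call:
play_rows(steps=[[-1, 0, 0.05, -0.1, 0], [-1, 0, 0.1, -0.2, 0], [-1, 0, 0.1, -0.2, 0]])

```text
t: 21.82
tool_pos: [0.5837, -0.0617, 0.0789]
ee_rot: [2.064, 2.365, -0.002]
force: [-2.1, -4.1, 10.4]
gripper_width: 0.007
grasp_force: 5.0
```

Call:
play_rows(steps=[[-1, 0, 0.05, -0.08, 0], [-1, 0, 0.08, -0.15, 0], [-1, 0, 0.08, -0.15, 0]])

```text
t: 22.2
tool_pos: [0.5839, -0.061, 0.0777]
ee_rot: [2.063, 2.364, -0.002]
force: [-2.6, -3.8, 10.6]
gripper_width: 0.002
grasp_force: 5.5
```

```bash
python3 f.py
```

```text
22.4 [583.84 -60.99  77.73  -2.29  -3.39  11.28   5.48]
```

Call:
play_rows(steps=[[-1, 0, 0.03, -0.08, 0], [-1, 0, 0.04, -0.15, 0], [-1, 0, 0.04, -0.15, 0]])

```text
t: 22.78
tool_pos: [0.5839, -0.0607, 0.0765]
ee_rot: [2.063, 2.364, -0.002]
force: [-3.0, -2.6, 12.0]
gripper_width: 0.007
grasp_force: 6.4
```

```bash
python3 f.py
```

```text
22.98 [583.87 -60.72  76.55  -2.63  -3.46  12.3    6.33]
```

Call:
play_rows(steps=[[-1, 0, 0, 2.5, 0], [-1, 0, 0, 5.0, 0], [-1, 0.3, -4, 6, 0], [-1, 0.9, -9, 6, 0], [-1, 1.3, -12, 6, 0]])

```text
t: 23.6
tool_pos: [0.5962, -0.1806, 0.134]
ee_rot: [-2.067, -2.365, 0.0]
force: [0.4, -0.3, -0.4]
gripper_width: 0.005
grasp_force: 0.0
```

Call:
play_rows(steps=[[-1, 0, 0, 0, 0], [-1, 0, 0, -2.5, 0], [-1, 0, 0, -5, 0], [-1, 0, 0, -5, 0]])

```text
t: 24.1
tool_pos: [0.5942, -0.1767, 0.0823]
ee_rot: [-2.062, -2.363, 0.002]
force: [0.5, 0.3, 0.3]
gripper_width: 0.004
grasp_force: 0.0
```

```bash
python3 m.py; python3 look.py pics/a7.png
```

```text
24.15 [ 0.5955 -0.1774  0.0838] [-0.6  0.   0.3] tool s,t [-0.0543  0.003 ]
orange 233 s [-0.058  -0.0221 -0.007   0.049   0.0605] z [0.0307 0.0501 0.0814]
red 112 s [-0.0738 -0.0732 -0.056  -0.0346 -0.0264] z [0.0582 0.0625 0.0752]
brass 44 s [0.0502 0.052  0.0761 0.083  0.0857] z [0.0466 0.0539 0.0609]
white 134 s [0.0886 0.0893 0.0923 0.1061 0.109 ] z [0.0323 0.0597 0.0653]
24.25 [ 0.59689687 -0.17832513  0.08546605] [ 0.19463643 -0.17766776  0.42042228]
```

View pics/a7.png

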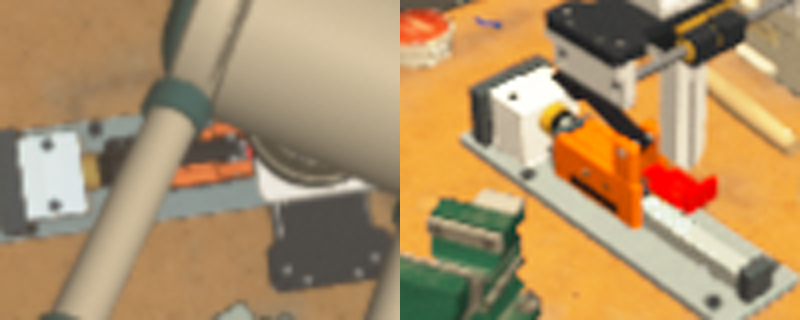

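Call:
play_rows(steps=[[-1, 0, -0.1, -1.0, 0], [-1, 0, -0.2, -2.0, 0], [-1, 0, -0.2, -2.8, 0], [-1, 0, -0.2, -3.2, 0], [-1, 0, -0.2, -3.3, 0]])

```text
t: 24.88
tool_pos: [0.5962, -0.1807, 0.0518]
ee_rot: [-2.066, -2.366, -0.0]
force: [-1.0, 2.1, 5.1]
gripper_width: 0.003
grasp_force: 2.2
```

```bash
python3 f.py; python3 m.py
```

```text
25.07 [ 596.25 -180.68   51.97   -1.12    1.05    4.55    1.75]
25.12 [ 0.5963 -0.1807  0.052 ] [-2.   1.5  3.9] tool s,t [-0.0577  0.0026]
orange 210 s [-0.0229 -0.0206 -0.0067  0.0478  0.0588] z [0.0317 0.0489 0.0779]
red 71 s [-0.0754 -0.074  -0.0569 -0.0281 -0.0242] z [0.0464 0.0561 0.0623]
brass 30 s [0.0503 0.0515 0.0781 0.084  0.0855] z [0.046  0.0533 0.0611]
white 122 s [0.0878 0.0887 0.0933 0.106  0.109 ] z [0.031  0.0598 0.0653]
```

Call:
play_rows(steps=[[-1, 0.05, -0.4, 0, 0], [-1, 0.1, -0.8, 0, 0], [-1, 0.16, -1.2, 0, 0], [-1, 0.22, -1.6, 0, 0], [-1, 0.27, -2.0, 0, 0]])

```text
t: 25.75
tool_pos: [0.5987, -0.1993, 0.0515]
ee_rot: [-2.065, -2.364, -0.003]
force: [-1.5, 4.5, 4.8]
gripper_width: 0.004
grasp_force: 3.9
```

```bash
python3 m.py
```

```text
25.8 [ 0.5989 -0.2003  0.0515] [-0.5  3.4  5. ] tool s,t [-0.0774  0.0026]
orange 211 s [-0.0425 -0.0384 -0.0222  0.0308  0.0421] z [0.0312 0.0478 0.0732]
red 75 s [-0.0929 -0.0916 -0.0702 -0.0455 -0.0414] z [0.0465 0.0552 0.0627]
brass 47 s [0.06   0.0778 0.0803 0.0839 0.0851] z [0.038  0.0502 0.0605]
white 141 s [0.0883 0.089  0.0928 0.1071 0.1089] z [0.0319 0.0614 0.0655]
```

Call:
play_rows(steps=[[-1, 0.04, -0.3, 0, 0], [-1, 0.08, -0.6, 0, 0], [-1, 0.12, -0.9, 0, 0], [-1, 0.14, -1.1, 0, 0], [-1, 0.14, -1.1, 0, 0]])

```text
t: 26.42
tool_pos: [0.6005, -0.2124, 0.0517]
ee_rot: [2.066, 2.366, -0.001]
force: [0.6, 2.3, 4.0]
gripper_width: 0.005
grasp_force: 3.2
```

```bash
python3 m.py
```

```text
26.48 [ 0.6005 -0.2124  0.0517] [-0.3  2.8  3.5] tool s,t [-0.0897  0.0027]
orange 217 s [-0.0814 -0.0515 -0.0361  0.0186  0.0303] z [0.0309 0.0468 0.085 ]
red 75 s [-0.1059 -0.1046 -0.0864 -0.0602 -0.0562] z [0.0465 0.055  0.0619]
brass 44 s [0.0772 0.0783 0.0802 0.0838 0.0845] z [0.0362 0.0505 0.0602]
white 147 s [0.0877 0.0884 0.0926 0.1054 0.1095] z [0.0312 0.0614 0.065 ]
```

Call:
play_rows(steps=[[-1, 0.04, -0.3, 0, 0], [-1, 0.08, -0.6, 0, 0], [-1, 0.08, -0.6, 0, 0]])

```text
t: 26.85
tool_pos: [0.6013, -0.2185, 0.0517]
ee_rot: [2.066, 2.366, -0.001]
force: [-0.7, 3.9, 4.2]
gripper_width: 0.005
grasp_force: 3.3
```

```bash
python3 m.py
```

```text
26.9 [ 0.6013 -0.2185  0.0517] [-0.9  2.3  4. ] tool s,t [-0.0958  0.0027]
orange 220 s [-0.0922 -0.058  -0.0428  0.0103  0.0234] z [0.0306 0.0478 0.0754]
red 78 s [-0.1123 -0.1109 -0.0927 -0.0638 -0.0609] z [0.0466 0.056  0.0615]
brass 45 s [0.078  0.0791 0.0802 0.0837 0.085 ] z [0.0385 0.0501 0.0613]
white 148 s [0.0875 0.0888 0.092  0.1059 0.109 ] z [0.0324 0.0605 0.0653]
```

Call:
play_rows(steps=[[-1, 0.04, -0.3, 0, 0], [-1, 0.08, -0.6, 0, 0], [-1, 0.08, -0.6, 0, 0]])

```text
t: 27.28
tool_pos: [0.6019, -0.2231, 0.0515]
ee_rot: [-2.066, -2.365, -0.002]
force: [0.4, 6.1, 5.2]
gripper_width: 0.004
grasp_force: 4.5
```

Call:
play_rows(steps=[[-1, 0.04, -0.3, 0, 0], [-1, 0.07, -0.5, 0, 0], [-1, 0.07, -0.5, 0, 0]])

```text
t: 27.65
tool_pos: [0.6019, -0.2236, 0.0512]
ee_rot: [-2.063, -2.358, -0.009]
force: [-0.7, 14.3, 5.8]
gripper_width: 0.007
grasp_force: 8.2
```

```bash
python3 m.py
```

```text
27.7 [ 0.6018 -0.2235  0.0511] [-1.2 14.4  6.4] tool s,t [-0.1009  0.0029]
orange 217 s [-0.0932 -0.0627 -0.0459  0.0062  0.0176] z [0.0308 0.0469 0.0857]
red 75 s [-0.1168 -0.1149 -0.0931 -0.0689 -0.0653] z [0.0474 0.0557 0.0616]
brass 46 s [0.0776 0.0789 0.0803 0.0841 0.0868] z [0.037  0.0496 0.0612]
white 155 s [0.0879 0.0891 0.0923 0.1069 0.1096] z [0.0312 0.0613 0.0652]
```

Call:
play_rows(steps=[[-1, -0.08, 0.6, 0, 0], [-1, -0.12, 0.9, 0, 0], [-1, -0.12, 0.9, 1.0, 0], [-1, -0.12, 0.9, 4, 0], [-1, -0.12, 0.9, 8, 0]])

```text
t: 28.32
tool_pos: [0.6007, -0.22, 0.1314]
ee_rot: [-2.065, -2.364, 0.001]
force: [-0.1, -1.1, 0.2]
gripper_width: 0.003
grasp_force: 0.0
```

Call:
play_rows(steps=[[-1, 0, 0, 4, 0], [-1, -5, 4, 6, 0], [-1, -10, 8, 6, 0], [-1, -10, 12, 6, 0], [-1, -10, 12, 6, 0]])

```text
t: 28.95
tool_pos: [0.5005, -0.0979, 0.1924]
ee_rot: [2.063, 2.369, 0.001]
force: [-0.4, -0.2, 0.5]
gripper_width: 0.007
grasp_force: 0.0
```

```bash
python3 m.py; python3 look.py pics/a8.png
```

```text
29.0 [ 0.5015 -0.0995  0.1923] [-0.1 -0.  -0.4] tool s,t [0.0356 0.0856]
orange 260 s [-0.1112 -0.0635 -0.049   0.0027  0.0171] z [0.0307 0.0508 0.0813]
red 120 s [-0.115  -0.1141 -0.096  -0.0756 -0.0671] z [0.0592 0.0634 0.0769]
brass 45 s [0.0767 0.0779 0.0805 0.0849 0.0869] z [0.0365 0.0494 0.0599]
white 142 s [0.0882 0.089  0.0921 0.1064 0.1087] z [0.033  0.0611 0.0656]
29.1 [ 0.50217981 -0.10084172  0.19186566] [ 0.16712814 -0.79534651  1.02562666]
```

View pics/a8.png

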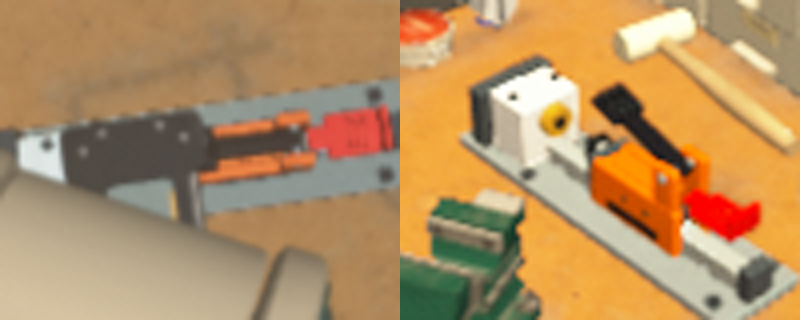

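```bash
python3 -c "
from station import env
print(env.close_job())"
```

```text
the job is handed in; nothing more can be done
None
```

The bush is pressed home against the block, judged by camera depth and a repeat trigger press. The head was slid back to its rear stop with the release held and then let go. The trigger peaked at about 15 N, under the 17 N limit, and the job was handed in at about 29 s; no verdict was shown.

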